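Load the immersion bath with rust-test panels

ROBOT

A 7-joint arm with a two-finger parallel gripper is mounted at the origin on a cart in front of the work surface, level with it; the furniture and walls round the work are solid. World frame = base frame: x ahead of the robot, y to its left, z up, the work surface at z = 0. Lengths are in m, angles in rad, forces in N, time in s.
With the tool pointing down it reaches from about 0.425 to 0.95 m from the base axis. Payload 4.7 kg.
Tool frame: the origin (TCP) lies on the centre line of the jaws, within the pads' length; the fingertips stand robot.nose_length ahead of it and the grasp point (between the pads) lies 8 mm behind it (robot.nose_length is the distance from the TCP to the fingertips, in m); z points along the fingers, y is the line along which they close (so a half turn about z gives the same grasp; the last joint's range is limited). The gripper opens to 85 mm and grips with 20 to 120 N. Pads are 22 mm wide; open, the fingers measure 114 mm over their backs; the gripper's body (76 mm by 85 mm) begins 54 mm behind the grasp point. The pads swing forward as they close: fully open they stand 13 mm farther back than shut.
Start: joints at [1.15, 0.469, -0.049, 1.532, 0.024, 1.141, -0.082], TCP at [0.258, -0.624, 0.242] pointing down, gripper open.
Joint ranges: [-2.59, 2.59], [-0.33, 1.99], [-1.39, 1.29], [0.1, 2.45], [-1.04, 4.18], [0.21, 1.99], [-2.66, 2.66]. Speed limits (rad/s): [2.57, 2.57, 3.14, 3.14, 3.14, 3.14, 3.14].

INTERFACE

Orientations are given as [roll, pitch, yaw] about the fixed x, y, z axes, in that order (R = Rz(yaw) Ry(pitch) Rx(roll)).
In Python, from plant import robot gives the robot as it stands. Calls block until the motion is done:
- robot.goto(position, orientation): joint-space move of the TCP to a pose.
- robot.move_straight(position, vel=0.15, attitude=None, contact_N=None): straight line of the TCP; attitude=None keeps the orientation; vel is the mean speed in m/s. With contact_N (N) it stops when the force on the tool has changed by that much, and returns True; else False.
- robot.move_joints(angles): joint-space move.
- robot.grip(opening, strength=None): opening from 0.0 (shut) to 1.0 (fully open); strength is the grip in N (None keeps the last); returns when the fingers have stopped.
- robot.sleep(seconds).
- robot.inverse_kinematics(position, orientation): joint angles nearest the present ones, or None.
- robot.sense(): the state.
- robot.grab_frame(name): name is "scene" or "top" or "wrist"; returns a dict with "image" (384x512x3 uint8, red, green, blue), "range_z" (384x512 float32, m along the optical axis (not along the pixel's ray), 0 where there is no reading), "fx", "fy", "cx", "cy" (pixels), "R" (3x3) and "t" (3): a world point X has camera coordinates R X + t. Camera axes: x right, y down, z forward; pixel columns grow to the right and rows downward; lengths in m; the calibration is good to about 2 mm. A picture is of the moment at which its call begins.
A pose or a line that the arm cannot do raises robot.IKError and nothing moves.
- robot.close_job(): hands the job in; it is judged then, once.
The state is a dict: "t": time; "joint_pos": joint angles; "joint_velocities": joint speeds; "effort": joint torques, N m; "tcp_pos": TCP position; "tcp_rot": TCP orientation; "wrist_force": force on the tool from outside, world axes, zero at the start; "torque": the same for the moment, N m; "opening": opening from 0.0 (shut) to 1.0 (fully open); "gripper_force": force on a finger pad.
Only numpy, scipy, OpenCV 4.12 (cv2) and the standard library are available. Lean on these libraries where they do the work, as an engineer would, in place of code of your own. Each camera call takes 0.05 s, during which the arm holds its last target. There are 200 camera calls.

TASK

Load the immersion bath for the rust test: turn the catch clear of the lid, lift the lid off by its knob and set it down flat on the bare bench. Pick up every test panel on the drip mat by the ends of its bar, let it swing so that its plate hangs straight down, and hang it in the rack with its bar seated across both rails, one panel to a notch. Then put the lid back on squarely and turn the catch fully back over it, without knocking over or shoving the loose flask or beaker.

Things in the scene. Friction and masses are not known exactly. Their poses are not given: they have to be found in the camera images.
- panel_a: Loose steel panel, 130 to 210 g: plate 92 x 28 x 4 mm fixed to the middle of a round hanger bar 60 mm long, 10 mm dia., with black end caps 16 mm dia. Origin: middle of the bar axis, 8 mm above its support. y: along the bar; x: from the plate's free end, 97 mm off, to the bar (within 4 deg); hung, x points up. Gripped by the caps over 25 N the plate stays level; at about 5 to 12 N it swings down.
- panel_b: Loose steel panel, 130 to 210 g: plate 92 x 28 x 4 mm fixed to the middle of a round hanger bar 60 mm long, 10 mm dia., with black end caps 16 mm dia. Origin: middle of the bar axis, 8 mm above its support. y: along the bar; x: from the plate's free end, 97 mm off, to the bar (within 4 deg); hung, x points up. Gripped by the caps over 25 N the plate stays level; at about 5 to 12 N it swings down.
- panel_c: Loose steel panel, 130 to 210 g: plate 92 x 28 x 4 mm fixed to the middle of a round hanger bar 60 mm long, 10 mm dia., with black end caps 16 mm dia. Origin: middle of the bar axis, 8 mm above its support. y: along the bar; x: from the plate's free end, 97 mm off, to the bar (within 4 deg); hung, x points up. Gripped by the caps over 25 N the plate stays level; at about 5 to 12 N it swings down.
- panel_d: Loose steel panel, 130 to 210 g: plate 92 x 28 x 4 mm fixed to the middle of a round hanger bar 60 mm long, 10 mm dia., with black end caps 16 mm dia. Origin: middle of the bar axis, 8 mm above its support. y: along the bar; x: from the plate's free end, 97 mm off, to the bar (within 4 deg); hung, x points up. Gripped by the caps over 25 N the plate stays level; at about 5 to 12 N it swings down.
- bath: White steel immersion bath, fixed, 216 (x) x 184 (y) x 150 mm high; well 196 x 164 mm, floor 20 mm above the bench. Origin: centre of its underside. Inside, two parallel zigzag rails of 5 mm wire run along x at y = +-19 mm, up to 139 mm high, forming four notches; joined at the top by cross wires at x = -80, 0 and 80 mm; finger room outside them. Catch on its -y side, control fascia on its -x end.
- notch_1 (a point): Rack notch 1 of 4 (40 mm apart along the bath's x, 1 at -60 mm, 4 at +60 mm): where the middle of a hung panel's bar comes to rest, 125 mm above the bench, 25 mm below the rim. The bar lies along the bath's y across both rails, plate between the rails (34 mm clear); notch sides slope at 60 deg and guide the bar in from 8 mm off.
- notch_2 (a point): Rack notch 2 of 4 (40 mm apart along the bath's x, 1 at -60 mm, 4 at +60 mm): where the middle of a hung panel's bar comes to rest, 125 mm above the bench, 25 mm below the rim. The bar lies along the bath's y across both rails, plate between the rails (34 mm clear); notch sides slope at 60 deg and guide the bar in from 8 mm off.
- notch_3 (a point): Rack notch 3 of 4 (40 mm apart along the bath's x, 1 at -60 mm, 4 at +60 mm): where the middle of a hung panel's bar comes to rest, 125 mm above the bench, 25 mm below the rim. The bar lies along the bath's y across both rails, plate between the rails (34 mm clear); notch sides slope at 60 deg and guide the bar in from 8 mm off.
- notch_4 (a point): Rack notch 4 of 4 (40 mm apart along the bath's x, 1 at -60 mm, 4 at +60 mm): where the middle of a hung panel's bar comes to rest, 125 mm above the bench, 25 mm below the rim. The bar lies along the bath's y across both rails, plate between the rails (34 mm clear); notch sides slope at 60 deg and guide the bar in from 8 mm off.
- lid: Loose steel lid, 450 g, 214 x 182 mm, 46 mm high, at first shut on the bath. Origin: centre of its underside (lower edge of locating strips 8 mm deep that enter the well with 4 mm play). The flange rests on the rim: shut, its origin is 142 mm above the bench, axes along the bath's (or half a turn round). Black bar knob, 48 mm along x, 20 mm wide, on a thin stem, 22 to 46 mm above the origin.
- catch (a joint): Steel catch arm on the bath's -y side, turning about an upright pin; stiff, stays where left (0.05 N m). 0 rad: arm points to the bath's +y, over the lid, which cannot then come up; grows to 1.75 as the knob goes toward the bath's -x; at 1.57 the arm lies beside the tank, clear of the lid.
- catch_knob (a point): Middle of the top of the catch's red round knob, 15 mm dia., 27 mm high above the arm (arm top 14 mm above the rim), 44 mm from the pin; top 191 mm above the bench.
- catch_pivot (a point): Axis of the catch's pin, at the height of the knob's top: 108 mm from the bath's middle on its -y side.
- drip_mat: Blue-grey drip mat, 300 (x) x 260 (y) x 3 mm, fixed; the panels start on it. Origin: centre of its underside. A tall tester stands 0.2 m behind it (front at world x = 0.645, left side at y = -0.28): swing the arm round it.
- flask: Glass conical flask with a red stopper, 64 mm dia., 115 mm high, a bystander. Origin: centre of its base, z up.
- beaker: Small glass beaker, 54 x 60 x 71 mm, a bystander. Origin: centre of its base, z up.
- free_bench (a point): Middle of a clear patch of bench, 240 (x) x 220 (y) mm, between the paper pile (40 mm high) and the bottles at the back: room for the lid. On the bench top, axes as the world's.

How it is judged:
By the outcome, as a careful person would: the job done as asked, in the order asked, and still so for the second after the job is handed in, with the robot touching nothing.
Of panel_a, panel_b, panel_c, panel_d only 2 to 3 are there at a start; the rules pass over those that are not, and their reading is None.
At some moment in a run one of panel_a, panel_b, panel_c, panel_d may be knocked a few centimetres aside while the robot is not near it.
Once in a run the grip may slacken for a moment while it holds something.
It also fails if it takes over 210 s, if anything falls off the work surface, if the arm or the gripper's body presses on something with over 40 N, if the wrist force passes 120 N, or if a joint passes its speed limit or range.

## Working session

There is one attempt and no reset: what is moved stays moved. The work goes in short steps, each a Python script; the robot and the scene stay as the last script left them, time stands still between calls to the robot, and variables do not carry over. Pictures are saved under pics/ and viewed, at most 14 in all, crops included, and the job is handed in when it is done.

```bash
ls; mkdir -p pics; python3 - <<'E'
from plant import robot
import numpy as np, cv2
s=robot.sense(); print({k:np.round(v,3) if not isinstance(v,str) else v for k,v in s.items()}, robot.nose_length)
for n in("scene","top"):
    f=robot.grab_frame(n); cv2.imwrite(f"pics/{n}0.png",f["image"][:,:,::-1])
    np.savez(f"{n}0.npz",**f); print(n,f["fx"],f["cx"],f["cy"],np.round(f["R"],3).tolist(),np.round(f["t"],3))
E
```

```text
pics
{'t': np.float64(0.0), 'joint_pos': array([ 1.15 ,  0.469, -0.049,  1.534,  0.024,  1.141, -0.082]), 'joint_velocities': array([ 0.002,  0.001, -0.   ,  0.   ,  0.   , -0.001, -0.001]), 'effort': array([-0.0000e+00, -5.1031e+01, -4.7000e-02, -2.3771e+01,  1.1000e-02,
        8.0000e-03,  0.0000e+00]), 'tcp_pos': array([ 0.258, -0.623,  0.241]), 'tcp_rot': array([-3.14 ,  0.   ,  0.392]), 'wrist_force': array([ 0.025, -0.043,  0.1  ]), 'torque': array([-0.032, -0.015, -0.014]), 'gripper_force': np.float64(0.0), 'opening': np.float64(1.002)} 0.011
scene 367.1645374287571 252.6767194699088 192.53240258297083 [[-0.649, -0.761, 0.008], [-0.591, 0.497, -0.636], [0.48, -0.417, -0.772]] [0.292 0.405 1.142]
top 393.6921444858782 251.18037442990624 193.54607797656018 [[-0.008, -1.0, -0.006], [-0.995, 0.009, -0.099], [0.099, 0.006, -0.995]] [-0.013  0.507  1.417]
```

View pics/scene0.png

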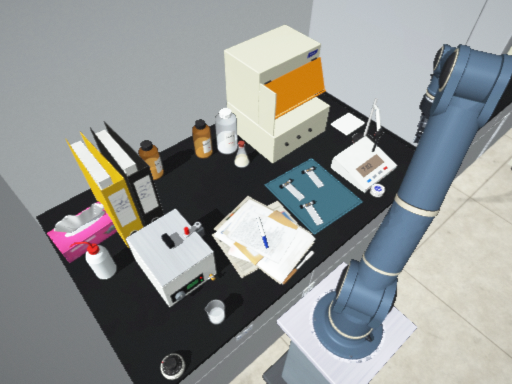

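View pics/top0.png

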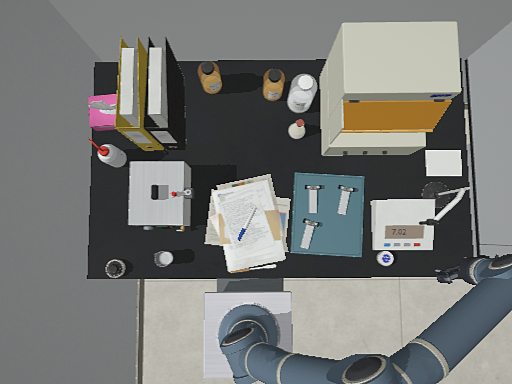

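The scene view shows the bath at about (172,255), with the red catch knob at (187,229). Three panels lie on the mat around (292,190), (312,178) and (312,212), the flask is at (241,155) and the beaker at (215,312). In the top view the lid knob is at (157,192), the catch knob at (174,194), and the panel bars at (313,186), (347,187) and (307,222).

```bash
cat > h.py <<'E'
import numpy as np, cv2
def cloud(f):
    z=f["range_z"].astype(float); v,u=np.indices(z.shape)
    P=np.stack([(u-f["cx"])/f["fx"]*z,(v-f["cy"])/f["fy"]*z,z],-1)
    W=(P-f["t"])@f["R"]; W[z==0]=np.nan; return W
def ray(f,u,v,h):
    R=np.array(f["R"]); c=-R.T@f["t"]; d=R.T@np.array([(u-f["cx"])/f["fx"],(v-f["cy"])/f["fy"],1]); return c+d*(h-c[2])/d[2]
def rect(f,m,h):
    """min-area rect of a mask's pixels cast onto z=h"""
    v,u=np.nonzero(m); P=np.array([ray(f,a,b,h)[:2] for a,b in zip(u,v)],np.float32)
    return cv2.minAreaRect(P*1000)
def blobs(m,amin=5):
    n,l,s,c=cv2.connectedComponentsWithStats(m.astype(np.uint8)); return [(l==i,s[i,4],c[i]) for i in range(1,n) if s[i,4]>=amin]
E
cat > m0.py <<'E'
from h import *
for n in("top","scene"):
    f=dict(np.load(f"{n}0.npz")); W=cloud(f); im=f["image"].astype(int); hsv=cv2.cvtColor(f["image"],cv2.COLOR_RGB2HSV)
    z=W[...,2]; X=W[...,0];Y=W[...,1]; print("==",n)
    roi=(X>.2)&(X<.85)&(Y>.15)&(Y<.6)
    flange=roi&(z>.13)&(z<.172)&(im.min(2)>130)
    for m,a,c in blobs(flange,200): print("lid plate",a,c,np.nanmedian(z[m]),rect(f,m,np.nanmedian(z[m])))
    red=roi&((hsv[...,0]<8)|(hsv[...,0]>172))&(hsv[...,1]>140)&(z>.15)&(z<.22)
    for m,a,c in blobs(red): print("red",a,c,np.nanmax(z[m]),ray(f,*c,.185))
    blk=roi&(im.max(2)<70)&(z>.14)&(z<.22)
    for m,a,c in blobs(blk,15): print("knob",a,c,np.nanmedian(z[m]),rect(f,m,.188))
    # mat
    mat=(hsv[...,0]>90)&(hsv[...,0]<115)&(hsv[...,1]>60)&(z<.02)&(X>.2)&(X<.8)&(Y<0)
    mm=max(blobs(mat,100),key=lambda b:b[1])[0]; print("mat",rect(f,mm,.003))
    hull=cv2.convexHull(np.argwhere(mm)[:,::-1].astype(np.int32)); H=np.zeros(z.shape,np.uint8); cv2.fillPoly(H,[hull],1)
    for m,a,c in blobs((H>0)&(im.min(2)>150),25): print("plate",a,c,rect(f,m,.013))
    for m,a,c in blobs((H>0)&(im.max(2)<60),3): print("cap",a,c,ray(f,*c,.014)[:2].round(4))
    for nm,lo,hi,b in(("tall",.06,.3,(.2,.95,-.35,.9)),):
        for m,a,c in blobs((z>.02)&(z<.14)&(X>.3)&(X<.95)&(Y>-.35)&(Y<.62),40): print("obj",a,c.round(),np.nanmin(X[m]).round(3),np.nanmax(X[m]).round(3),np.nanmin(Y[m]).round(3),np.nanmax(Y[m]).round(3),np.nanmax(z[m]).round(3))
E
python3 m0.py
python3 -c "
import cv2;i=cv2.imread('pics/top0.png')
a=cv2.resize(i[160:262,285:370],None,fx=5,fy=5,interpolation=2);b=cv2.resize(i[155:240,120:205],None,fx=4,fy=4,interpolation=2)
import numpy as np;o=np.zeros((510,770,3),np.uint8);o[:,:425]=a;o[:340,430:770]=b;cv2.imwrite('pics/crop0.png',o)"
```

```text
== top
lid plate 3302 [156.21350697 192.53664446] 0.15541430023634778 ((500.72607421875, 287.445556640625), (203.5087127685547, 211.43943786621094), 89.53787994384766)
red 36 [ 96.77777778 145.80555556] 0.1831665601725349 [0.65362913 0.49039784 0.185     ]
red 15 [173.4 193.6] 0.19823933088324702 [0.49275006 0.23507208 0.185     ]
knob 251 [176.27091633 115.11553785] 0.1811041481787762 ((761.9448852539062, 230.56361389160156), (191.0996856689453, 23.125635147094727), 0.5893627405166626)
knob 17 [154.82352941 124.82352941] 0.19477858052140518 ((722.9071044921875, 296.4942626953125), (16.84518051147461, 10.160287857055664), 89.4443130493164)
knob 15 [154.86666667 137.8       ] 0.1763869329577194 ((678.195068359375, 298.23748779296875), (31.008468627929688, 4.655885696411133), 44.7064094543457)
knob 89 [154.33707865 191.97752809] 0.18710736708298664 ((498.30230712890625, 297.7283020019531), (46.058658599853516, 19.536991119384766), 0.9077056646347046)
mat ((430.5602111816406, -298.1212158203125), (263.3495788574219, 301.16461181640625), 86.1476821899414)
plate 184 [312.5 201. ] ((478.49
[... 3667 characters left out ...]
2. ] [ 0.5296 -0.3395]
cap 4 [266.5 182. ] [ 0.5848 -0.188 ]
cap 6 [280.83333333 186.33333333] [ 0.5305 -0.2167]
cap 16 [273.5 195.5] [ 0.5145 -0.1621]
cap 4 [313.75 201.75] [ 0.3906 -0.2607]
cap 11 [288. 210.] [ 0.4263 -0.1563]
cap 5 [301.  206.2] [ 0.4072 -0.2073]
cap 12 [345.5 214. ] [ 0.2723 -0.3099]
obj 1498 [250. 139.] 0.639 0.947 -0.35 -0.151 0.14
obj 393 [202. 142.] 0.858 0.932 -0.135 -0.059 0.14
obj 207 [241. 154.] 0.719 0.766 -0.208 -0.159 0.12
obj 331 [153. 162.] 0.888 0.949 0.095 0.168 0.14
obj 4140 [123. 243.] 0.373 0.95 0.212 0.579 0.14
obj 3537 [258. 233.] 0.3 0.554 -0.139 0.136 0.063
obj 768 [ 75. 299.] 0.301 0.95 0.6 0.601 0.14
obj 587 [101. 262.] 0.611 0.662 0.454 0.52 0.14
```

View pics/crop0.png

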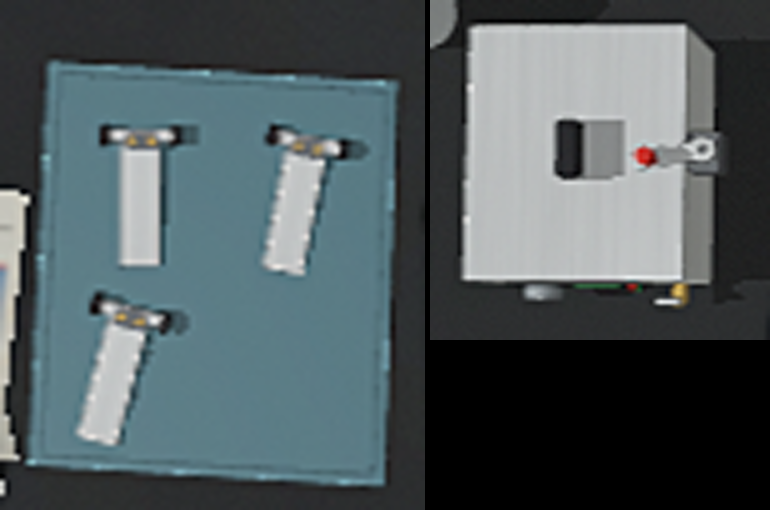

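The crop shows three panels with their bars toward +x: two in the far row and one in the near row. On the bath, the lid knob is clear and the catch arm lies over the lid, almost along +y. Next I'll move over the bath and take a close look with the wrist camera.

```bash
cat >> h.py <<'E'
from plant import robot
PI=np.pi
def go(x,y,z,yaw=0): robot.goto([x,y,z],[PI,0,yaw])
def st():
    s=robot.sense(); print("t%.1f"%s["t"],"tcp",s["tcp_pos"].round(4),"yaw%.3f"%s["tcp_rot"][2],"op%.3f"%s["opening"],"gf%.1f"%s["gripper_force"],"wf",s["wrist_force"].round(1)); return s
E
python3 - <<'E'
from h import *
p=robot.sense()["tcp_pos"]
robot.goto([.26,-.45,.42],[PI,0,0.2]); st()
go(.47,0.0,.42,0); st()
robot.grip(.3)
go(.42,.26,.40,0); st()
f=robot.grab_frame("wrist"); np.savez("w1.npz",**f); cv2.imwrite("pics/w1.png",f["image"][:,:,::-1]); c=-f["R"].T@f["t"]; print(c,f["R"].round(2).tolist(),f["fx"])
E
```

```text
t1.1 tcp [ 0.2595 -0.4505  0.4187] yaw0.199 op1.000 gf0.0 wf [-0.1  0.5 -0.6]
t2.9 tcp [ 0.4702 -0.0013  0.4197] yaw-0.002 op1.002 gf0.0 wf [-0.7 -0.3  1. ]
t4.5 tcp [0.421  0.2586 0.3999] yaw-0.002 op0.302 gf0.0 wf [ 0.9 -0.3 -0.3]
[0.50338806 0.25774001 0.53158786] [[-0.0, -1.0, 0.0], [-0.95, 0.0, 0.32], [-0.32, -0.0, -0.95]] 333.1095581494198
```

View pics/w1.png

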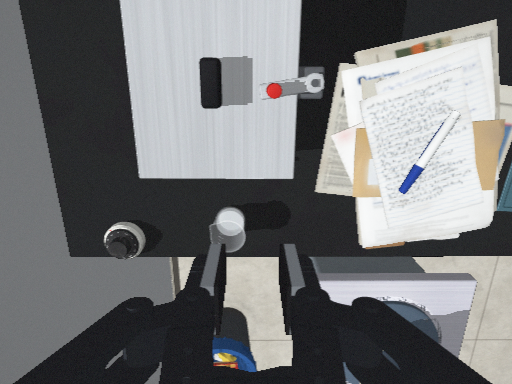

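```bash
python3 - <<'E'
from h import *
f=dict(np.load("w1.npz")); W=cloud(f); im=f["image"].astype(int); hsv=cv2.cvtColor(f["image"],cv2.COLOR_RGB2HSV); z=W[...,2]
ok=(z>.145)&(z<.22)&(W[...,0]>.3)&(W[...,1]<.45)
for m,a,c in blobs(ok&((hsv[...,0]<8)|(hsv[...,0]>172))&(hsv[...,1]>140)):print("red",a,c.round(1),np.nanmax(z[m]),ray(f,*c,.189))
for m,a,c in blobs(ok&(im.max(2)<75),40):print("blk",a,c.round(1),np.nanmedian(z[m]),rect(f,m,.188),np.nanmax(z[m]))
for m,a,c in blobs((z>.148)&(z<.158)&(im.min(2)>110),500):print("lid",a,c.round(1),np.nanmedian(z[m]),rect(f,m,np.nanmedian(z[m])))
E
```

```text
red 177 [273.9  90.2] 0.19338832393420302 [0.49306145 0.23562287 0.189     ]
blk 1021 [210.5  82.4] 0.18762132460965047 ((499.8428955078125, 297.7186279296875), (20.37329864501953, 45.64977264404297), 89.66609191894531) 0.19029591456445102
blk 91 [308.8  70.3] 0.14944266189488098 ((509.8710021972656, 199.28994750976562), (24.85842514038086, 10.953886985778809), 89.9257583618164) 0.15159704730814
lid 27925 [211.9  86.7] 0.156030953333759 ((485.9344787597656, 298.7371520996094), (180.40789794921875, 184.86000061035156), 89.72874450683594)
```

The wrist view shows the lid knob at (210,82), the red catch knob at (274,90) and the catch pin at (314,82). Nothing is near them, and the beaker is at (229,225). The catch starts about 0.16 rad open.

```bash
cat >> h.py <<'E'
def catch(piv,a0,a1,z=.183,r=.044,n=None):
    n=n or max(2,int(abs(a1-a0)/.22)+1)
    for a in np.linspace(a0,a1,n+1)[1:]:
        robot.move_straight([piv[0]-r*np.sin(a),piv[1]+r*np.cos(a),z],vel=.08,attitude=[PI,0,-PI/2+a])
E
python3 - <<'E'
from h import *
f=dict(np.load("w1.npz")); print("pin ray",ray(f,314,82,.168))
piv=(.4995,.1915); a0=.15
robot.grip(.36)
kx,ky=piv[0]-.044*np.sin(a0),piv[1]+.044*np.cos(a0)
go(kx,ky,.25,-PI/2+a0); print(robot.move_straight([kx,ky,.183],vel=.08,contact_N=6)); s=st()
if s["tcp_pos"][2]<.187:
    catch(piv,a0,1.62+.1); st()
    p=robot.sense()["tcp_pos"]; robot.move_straight([p[0],p[1],.27],vel=.15)
    go(.44,.25,.40,0); f=robot.grab_frame("wrist"); np.savez("w2.npz",**f)
    cv2.imwrite("pics/w2.png",f["image"][:260,80:400,::-1])
E
```

```text
pin ray [0.50052881 0.19284359 0.168     ]
False
t9.6 tcp [0.4932 0.2354 0.1835] yaw-1.421 op0.359 gf0.0 wf [0.4 0.  0.1]Traceback (most recent call last):
  File "<stdin>", line 8, in <module>
  File "h.py", line 22, in catch
    robot.move_straight([piv[0]-r*np.sin(a),piv[1]+r*np.cos(a),z],vel=.08,attitude=[PI,0,-PI/2+a])
    ~~~~~~~~~~~~~~~~~~~^^^^^^^^^^^^^^^^^^^^^^^^^^^^^^^^^^^^^^^^^^^^^^^^^^^^^^^^^^^^^^^^^^^^^^^^^^^
plant.IKError: the arm cannot follow that straight line within its joint ranges
```

```bash
python3 - <<'E'
from h import *
s=st(); print(s["joint_pos"].round(2))
p=s["tcp_pos"]
for a in(.15,.5,1,1.4,1.75):
    q=[.4995-.044*np.sin(a),.1915+.044*np.cos(a),.183]
    for o in(-PI/2,PI/2,-PI/2-.4,PI/2-.4,-PI/2+.3):
        j=robot.inverse_kinematics(q,[PI,0,o+a]); print(a,round(o+a,2),None if j is None else np.round(j,2))
E
```

```text
t10.3 tcp [0.477  0.2291 0.1831] yaw-1.032 op0.360 gf0.0 wf [-0.6  0.4  1.4]
[ 0.36  0.6  -1.22  1.9   0.63  1.1   2.57]
0.15 -1.42 [ 0.29  0.56 -1.11  1.86  0.57  1.08  2.25]
0.15 1.72 [-1.33  0.53  1.12  1.95 -0.56  1.02  0.2 ]
0.15 -1.82 [ 0.23  0.51 -1.01  1.87  0.5   1.04  1.91]
0.15 1.32 [-1.33  0.53  1.12  1.95 -0.56  1.02 -0.2 ]
0.15 -1.12 [ 0.33  0.61 -1.18  1.86  0.63  1.11  2.5 ]
0.5 -1.07 [ 0.35  0.59 -1.21  1.9   0.63  1.1   2.54]
0.5 2.07 [-1.24  0.41  0.92  1.98 -0.4   0.95  0.38]
0.5 -1.47 [ 0.3   0.54 -1.11  1.9   0.55  1.06  2.2 ]
0.5 1.67 [-1.36  0.5   1.12  1.98 -0.54  1.    0.12]
0.5 -0.77 [-1.36  0.5   1.12  1.98 -0.54  1.   -2.32]
1 -0.57 [-1.37  0.45  1.12  2.03 -0.5   0.97 -2.13]
1 2.57 [-0.02  0.33 -0.6   1.96  0.23  0.92  0.26]
1 -0.97 [ 0.42  0.6  -1.28  1.94  0.65  1.1   2.62]
1 2.17 [-0.09  0.31 -0.52  1.96  0.19  0.91 -0.1 ]
1 -0.27 [-1.37  0.45  1.12  2.03 -0.5   0.97 -1.83]
1.4 -0.17 [-1.37  0.42  1.13  2.05 -0.47  0.95 -1.73]
1.4 2.97 [ 0.09  0.33 -0.7   1.98  0.26  0.92  0.65]
1.4 -0.57 [-1.37  0.42  1.13  2.05 -0.47  0.95 -2.13]
1.4 2.57 [ 0.02  0.31 -0.61  1.99  0.22  0.91  0.29]
1.4 0.13 [-1.37  0.42  1.13  2.05 -0.47  0.95 -1.43]
1.75 0.18 [-1.35  0.41  1.13  2.07 -0.46  0.94 -1.36]
1.75 3.32 [ 0.18  0.34 -0.79  1.99  0.3   0.93  1.  ]
1.75 -0.22 [-1.35  0.41  1.13  2.07 -0.46  0.94 -1.76]
1.75 2.92 [ 0.11  0.31 -0.7   1.99  0.25  0.92  0.64]
1.75 0.48 [-1.35  0.41  1.13  2.07 -0.46  0.94 -1.06]
```

```bash
sed -i 's/-PI\/2+a\])/PI\/2+a])/' h.py; python3 - <<'E'
from h import *
piv=(.4995,.1915); a0=.51
p=robot.sense()["tcp_pos"]; robot.move_straight([p[0],p[1],.26],vel=.15)
robot.move_joints([0,.3,-.5,1.8,.2,1.0,0]); st()
go(p[0],p[1],.26,PI/2+a0); print(robot.sense()["joint_pos"].round(2))
print(robot.move_straight([p[0],p[1],.183],vel=.08,contact_N=6)); s=st()
catch(piv,a0,1.62+.1); st()
p=robot.sense()["tcp_pos"]; robot.move_straight([p[0],p[1],.27],vel=.15)
go(.44,.25,.40,0); f=robot.grab_frame("wrist"); np.savez("w2.npz",**f);st();print(robot.sense()["joint_pos"].round(2))
cv2.imwrite("pics/w2.png",f["image"][:260,80:400,::-1])
E
```

```text
t13.2 tcp [0.5462 0.1825 0.2516] yaw2.147 op0.359 gf0.0 wf [-0.3 -0.1  0. ]
[-0.09  0.26 -0.53  1.83  0.15  1.09 -0.16]
False
t14.8 tcp [0.4774 0.2294 0.1835] yaw2.081 op0.357 gf0.0 wf [-0.4 -0.   0.2]
t16.9 tcp [0.456  0.1849 0.1829] yaw-2.997 op0.358 gf0.0 wf [ 0.3 -0.8 -0.2]
t20.3 tcp [0.44   0.2499 0.3998] yaw-0.000 op0.360 gf0.0 wf [0.3 0.9 0.2]
[-1.59  0.1   1.11  1.73 -0.09  1.36 -2.04]
```

View pics/w2.png

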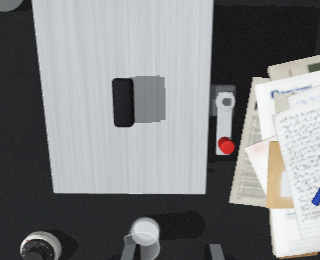

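The catch arm now lies beside the tank along -x, with its knob at (226,146) in the crop, and the lid is free. Next, the lid.

```bash
cat >> h.py <<'E'
def neutral(): robot.move_joints([0,.3,-.5,1.8,.2,1.0,0])
E
python3 - <<'E'
from h import *
neutral()
x,y=.4995,.298
robot.grip(.65,60)
for yaw in(PI,):
    robot.goto([x,y,.27],[PI,0,yaw]); print(robot.sense()["joint_pos"].round(2), robot.nose_length)
print(robot.move_straight([x,y,.174],vel=.1,contact_N=8)); st()
robot.grip(0,60); s=st(); z0=s["tcp_pos"][2]; print("nose",robot.nose_length)
robot.move_straight([x,y,.20],vel=.08); st()
robot.move_straight([x,y,.30],vel=.15); s=st()
np.save("lid.npy",[x,y,z0])
f=robot.grab_frame("scene"); cv2.imwrite("pics/s1.png",f["image"][60:330,60:400,::-1])
E
```

```text
[-0.06  0.38 -0.72  1.7   0.27  1.17  0.71] 0.011
False
t24.2 tcp [0.4999 0.2984 0.1747] yaw3.142 op0.648 gf0.0 wf [-0.   0.8  0.5]
t24.7 tcp [0.4998 0.2987 0.1749] yaw-3.142 op0.219 gf61.4 wf [-0.1 -0.2  4.7]
nose 0.011
t25.1 tcp [0.4995 0.2975 0.2002] yaw3.141 op0.220 gf60.3 wf [-0.8 -0.3 -4.6]
t25.9 tcp [0.499  0.2974 0.2988] yaw3.142 op0.221 gf60.3 wf [-1.2  0.  -4.3]
```

View pics/s1.png

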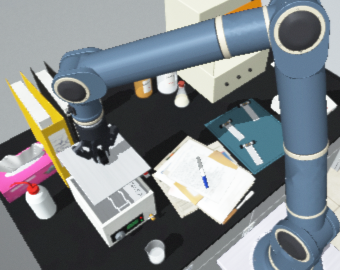

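The lid is held level above the open bath. Now I'll carry it round to the free bench.

```bash
python3 - <<'E'
from h import *
robot.move_straight([.52,.06,.30],vel=.2)
robot.move_straight([.70,.03,.30],vel=.2); st()
robot.move_straight([.70,.03,.06],vel=.15)
print(robot.move_straight([.70,.03,.026],vel=.04,contact_N=8)); s=st(); 
p=s["tcp_pos"]
robot.grip(.6); s=st(); np.save("lidput.npy",s["tcp_pos"])
robot.move_straight([.70,.03,.30],vel=.25)
robot.move_straight([.52,.03,.40],vel=.25)
f=robot.grab_frame("top"); np.savez("t2.npz",**f); cv2.imwrite("pics/t2.png",cv2.resize(f["image"][100:280,80:400,::-1],None,fx=2,fy=2))
print(robot.sense()["joint_pos"].round(2))
E
```

```text
t28.4 tcp [0.6993 0.0308 0.2999] yaw-3.140 op0.219 gf64.8 wf [ 0.  -0.  -3.5]
True
t30.8 tcp [0.6996 0.0298 0.0329] yaw-3.142 op0.228 gf66.5 wf [-1.1  0.6  4.5]
t31.2 tcp [0.6981 0.0293 0.0312] yaw3.142 op0.601 gf0.0 wf [-0.3 -0.1 -0. ]
[ 0.43  0.17 -0.65  1.63  0.1   1.39  1.33]
```

View pics/t2.png

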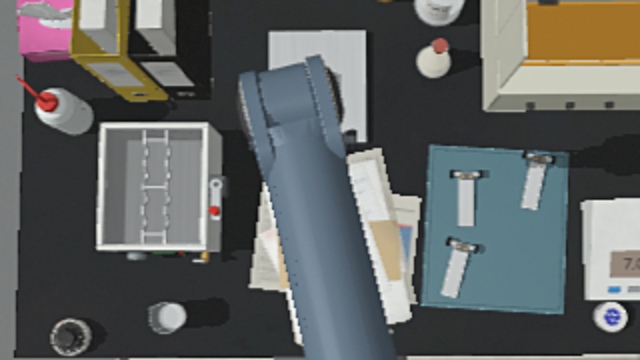

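The lid lies flat on the bare bench, clear of the papers, bottles and flask. The rack is visible with its rails along x. The right-hand far panel has been knocked to (538,158) in the crop. Next I'll view the mat from the wrist.

```bash
python3 - <<'E'
from h import *
f=robot.grab_frame("wrist"); 
robot.goto([.40,-.27,.42],[PI,0,PI]); print(robot.sense()["joint_pos"].round(2)); st()
f=robot.grab_frame("wrist"); np.savez("w3.npz",**f); cv2.imwrite("pics/w3.png",f["image"][:,:,::-1])
E
```

```text
[ 0.96  0.06 -0.48  1.68  0.03  1.41  2.05]
t34.8 tcp [ 0.401  -0.2687  0.4198] yaw-3.139 op0.599 gf0.0 wf [-0.2  0.4  0. ]
```

View pics/w3.png

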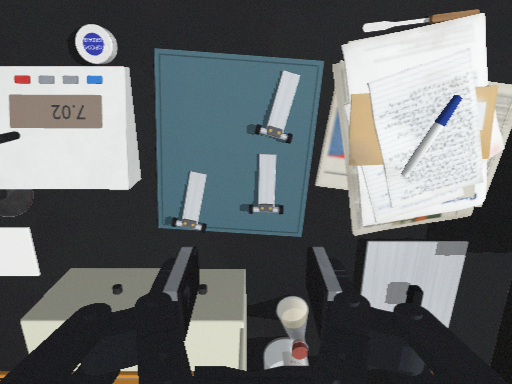

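The wrist view shows the panels' bars at (273,132), (266,209) and (190,224), with dark caps at both ends of each. The knocked panel is at the mat's far edge.

```bash
cat >> h.py <<'E'
def panels(f,dbg=False):
    im=f["image"].astype(int); hsv=cv2.cvtColor(f["image"],cv2.COLOR_RGB2HSV)
    mat=(hsv[...,0]>90)&(hsv[...,0]<112)&(hsv[...,1]>70)&(hsv[...,2]>45)
    mm=max(blobs(mat,100),key=lambda b:b[1])[0]
    hull=cv2.convexHull(np.argwhere(mm)[:,::-1].astype(np.int32)); H=np.zeros(im.shape[:2],np.uint8); cv2.fillPoly(H,[hull],1); H=cv2.dilate(H,np.ones((15,15)))>0
    caps=[(a,c,ray(f,*c,.015)[:2]) for m,a,c in blobs(H&(im.max(2)<48),12)]
    out=[]
    for m,a,c in blobs(H&(im.min(2)>125),150):
        w=ray(f,*c,.013)[:2]; (cx,cy),_,_=r=rect(f,m,.013)
        near=[(p,aa) for aa,q,p in caps if np.linalg.norm(p-w)<.085]
        if dbg: print("plate",a,c.round(),w.round(4),r,[(p.round(4),aa) for p,aa in near])
        best=min(((abs(np.linalg.norm(p-q)-.052),p,q) for i,(p,_) in enumerate(near) for q,_ in near[:i]),key=lambda b:b[0],default=None)
        if best is None: continue
        o=(best[1]+best[2])/2; d=best[1]-best[2]; n=np.array([d[1],-d[0]]); n/=np.linalg.norm(n); n*=np.sign(n@(o-w))
        out.append((o,np.arctan2(n[1],n[0]),np.linalg.norm(d),np.arctan2(*(o-w)[::-1])))
    return out
E
python3 - <<'E'
from h import *
f=dict(np.load("w3.npz"))
for o in panels(f,True): print(o)
E
```

```text
plate 1038 [283. 100.] [ 0.3477 -0.2212] ((350.94732666015625, -222.02655029296875), (28.13291358947754, 90.35462951660156), 74.84626770019531) [(array([ 0.3929, -0.2615]), np.int32(35)), (array([ 0.4073, -0.2106]), np.int32(35))]
plate 878 [267. 179.] [ 0.4775 -0.2445] ((484.3405456542969, -243.8070831298828), (101.59934997558594, 32.792762756347656), 1.584705114364624) [(array([ 0.4073, -0.2106]), np.int32(35)), (array([ 0.5289, -0.2727]), np.int32(26)), (array([ 0.5306, -0.2198]), np.int32(29))]
plate 845 [194. 197.] [ 0.5094 -0.369 ] ((516.1129150390625, -370.59417724609375), (34.66365432739258, 104.4918441772461), 82.18167114257812) [(array([ 0.5542, -0.4069]), np.int32(28))]
(array([ 0.40009585, -0.23604601]), np.float64(-0.27727952531484906), np.float64(0.05289626858413398), np.float64(-0.2765950974321857))
(array([ 0.52978495, -0.24625081]), np.float64(-0.03155528870708321), np.float64(0.053014199615323), np.float64(-0.03279803010868985))
```

```bash
python3 - <<'E'
from h import *
o,a=np.array([.4001,-.2360]),-.277
robot.grip(.88,40)
robot.goto([o[0],o[1],.12],[PI,0,a+PI]); print(robot.sense()["joint_pos"].round(2)); st()
robot.move_straight([o[0],o[1],.04],vel=.15)
print(robot.move_straight([o[0],o[1],.006],vel=.03,contact_N=4)); s=st()
E
```

```text
[ 0.85  0.33 -0.49  2.12  0.23  0.74  1.51]
t36.3 tcp [ 0.4013 -0.2368  0.121 ] yaw2.864 op0.881 gf0.0 wf [ 0.1 -0.4  0.6]
False
t38.3 tcp [ 0.4003 -0.2361  0.0062] yaw2.865 op0.881 gf0.0 wf [-0.3 -0.2 -0.2]
```

```bash
python3 - <<'E'
from h import *
o=robot.sense()["tcp_pos"]
robot.move_straight([o[0],o[1],.010],vel=.03)
robot.grip(0,40); s=st()
z=s["tcp_pos"][2]
robot.move_straight([o[0],o[1],.05],vel=.05); st()
robot.move_straight([o[0],o[1],.22],vel=.2); st()
f=robot.grab_frame("scene"); np.savez("s2.npz",**f); cv2.imwrite("pics/s2.png",cv2.resize(f["image"][60:260,200:420,::-1],None,fx=3,fy=3))
E
```

```text
t38.9 tcp [ 0.4003 -0.2362  0.0104] yaw2.864 op0.692 gf41.6 wf [-1.9 -0.7  5.1]
t39.8 tcp [ 0.4    -0.236   0.0498] yaw2.865 op0.688 gf43.2 wf [ 1.1 -0.1 -2.2]
t40.8 tcp [ 0.3994 -0.2357  0.2188] yaw2.865 op0.690 gf43.3 wf [ 0.5  1.  -1.4]
```

View pics/s2.png

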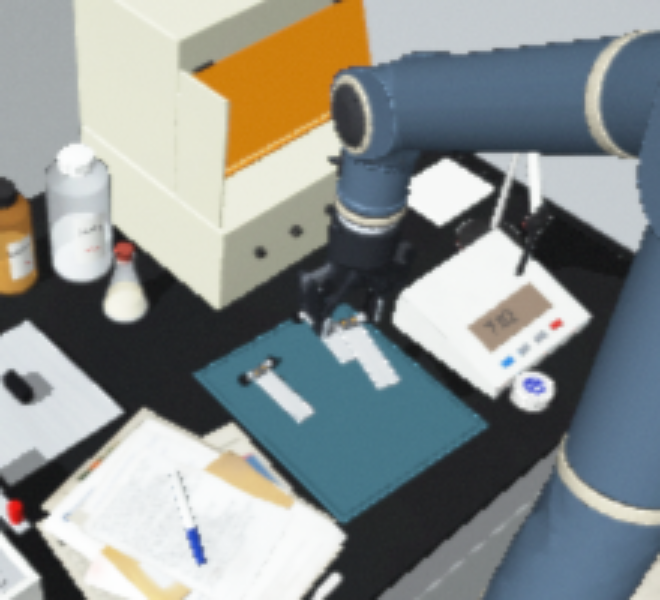

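The scene view shows the panel gripped by its caps, with the plate still level. I'll lower it to a modest height and slacken the grip in small steps.

```bash
python3 - <<'E'
from h import *
o=robot.sense()["tcp_pos"]
robot.move_straight([o[0],o[1],.125],vel=.2)
try:
    robot.grip(0,20); st()
    robot.grip(0,10); s=st(); print("gf10",s["gripper_force"])
except Exception as e: print(repr(e))
f=robot.grab_frame("wrist"); np.savez("w4.npz",**f); cv2.imwrite("pics/w4.png",f["image"][100:384,:,::-1])
E
```

```text
t41.7 tcp [ 0.4001 -0.236   0.1262] yaw2.864 op0.690 gf43.4 wf [ 0.3 -0.9 -1.9]
t41.9 tcp [ 0.3995 -0.2358  0.1255] yaw2.864 op0.688 gf43.4 wf [-0.1 -0.9 -2.8]
gf10 43.37184548377991
```

View pics/w4.png

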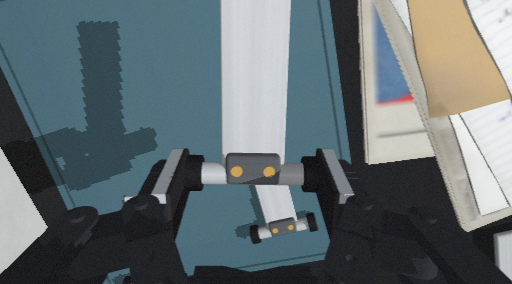

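The wrist view shows the bar held squarely between the pads at (252,172) with the plate still level. The grip doesn't ease with lower strength alone, so I'll open it in tiny steps.

```bash
cat >> h.py <<'E'
def slacken(target=9.5,log=True,step=.0015):
    s=robot.sense(); op=s["opening"]-.01
    for i in range(40):
        robot.grip(op,20); s=robot.sense(); g=s["gripper_force"]
        if log: print("%.4f->%.4f gf%.1f"%(op,s["opening"],g))
        if g<=target: break
        op+=step*(2 if g>25 else 1)
    return g
E
python3 - <<'E'
from h import *
print(slacken(11)); robot.sleep(.3); st()
f=robot.grab_frame("wrist"); np.savez("w5.npz",**f); cv2.imwrite("pics/w5.png",f["image"][100:384,:,::-1])
E
```

```text
0.6801->0.6886 gf43.4
0.6831->0.6927 gf43.4
0.6861->0.6899 gf43.4
0.6891->0.6933 gf37.6
0.6921->0.6911 gf29.2
0.6951->0.6931 gf20.8
0.6966->0.6986 gf16.6
0.6981->0.6961 gf12.6
0.6996->0.6979 gf7.7
7.744206637144089
t44.2 tcp [ 0.3993 -0.2356  0.125 ] yaw2.865 op0.702 gf7.3 wf [-0.4 -0.2 -2.1]
```

View pics/w5.png

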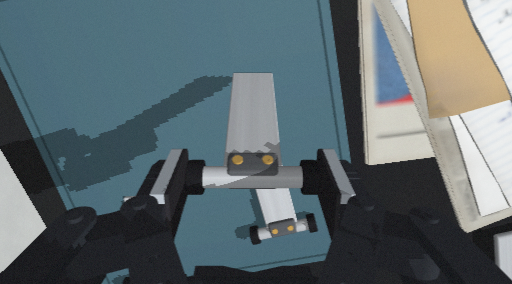

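```bash
cat >> h.py <<'E'
def tilt(f=None):
    """angle of hanging plate from vertical: farthest bright plate row vs bar, from wrist view"""
    f=f or robot.grab_frame("wrist"); s=robot.sense(); p=s["tcp_pos"]; W=cloud(f); im=f["image"].astype(int)
    d=np.hypot(W[...,0]-p[0],W[...,1]-p[1]); m=(im.min(2)>100)&(W[...,2]<p[2]-.03)&(W[...,2]>p[2]-.105)&(d<.1)
    Q=W[m]; 
    if len(Q)<20: return None
    A=np.c_[Q[:,2]-p[2],np.ones(len(Q))]; kx=np.linalg.lstsq(A,Q[:,:2],rcond=None)[0]
    return len(Q),np.degrees(np.arctan(kx[0])).round(1),Q[:,2].min().round(3)
E
python3 - <<'E'
from h import *
print(tilt()); print(ray(dict(np.load("w5.npz")),253,172,.028))
E
```

```text
(2737, array([13., -4.]), np.float64(0.03))
[ 0.37906026 -0.23042144  0.028     ]
```

```bash
python3 - <<'E'
from h import *
robot.grip(.7005,20); robot.sleep(.4); st(); print(tilt())
E
```

```text
t44.9 tcp [ 0.3993 -0.2356  0.125 ] yaw2.865 op0.699 gf5.1 wf [-1.4 -0.6 -1.7]
(2738, array([12.9, -3.7]), np.float64(0.029))
```

```bash
cat >> h.py <<'E'
def shake(d=.012,n=2,v=.15):
    p=robot.sense()["tcp_pos"]
    for i in range(n):
        robot.move_straight([p[0]+d,p[1],p[2]],vel=v); robot.move_straight([p[0],p[1],p[2]],vel=v)
E
python3 - <<'E'
from h import *
shake(.015,2); robot.sleep(.3); st(); print(tilt())
E
```

```text
t46.3 tcp [ 0.3997 -0.2357  0.1251] yaw2.865 op0.703 gf4.6 wf [ 0.7  1.  -1.1]
(2232, array([ 4. , -1.1]), np.float64(0.025))
```

```bash
python3 - <<'E'
from h import *
f=dict(np.load("t2.npz")); W=cloud(f); z=W[...,2]; im=f["image"].astype(int)
m=(abs(z-.15)<.012)&(W[...,0]>.35)&(W[...,0]<.65)&(W[...,1]>.17)&(W[...,1]<.45)&(im.min(2)>120)
b=max(blobs(m,50),key=lambda b:b[1]); print(b[1:],rect(f,b[0],.15))
# carry panel
robot.grip(0,40); s=st()
p=s["tcp_pos"]
robot.move_straight([p[0],p[1],.30],vel=.3)
robot.goto([.47,.0,.32],[PI,0,PI]); st()
robot.goto([.42,.27,.36],[PI,0,PI]); st(); print(robot.sense()["joint_pos"].round(2))
f=robot.grab_frame("wrist"); np.savez("w6.npz",**f); cv2.imwrite("pics/w6.png",f["image"][:,:,::-1])
print(tilt(f))
E
```

```text
(np.int32(718), array([157.34958217, 190.95821727])) ((501.3223876953125, 291.88519287109375), (197.4417266845703, 212.32022094726562), 89.53787994384766)
t46.5 tcp [ 0.3994 -0.2356  0.125 ] yaw2.865 op0.684 gf44.2 wf [-0.8  0.9 -1.5]
t48.2 tcp [ 0.4697 -0.0022  0.3192] yaw3.138 op0.688 gf44.2 wf [-0.1 -0.8 -3.1]
t49.3 tcp [0.4213 0.2678 0.3594] yaw3.138 op0.687 gf44.2 wf [ 1.4  0.4 -1.5]
[ 0.26  0.22 -1.06  1.73  0.2   1.31  0.73]
(2232, array([4.2, 0.1]), np.float64(0.259))
```

View pics/w6.png

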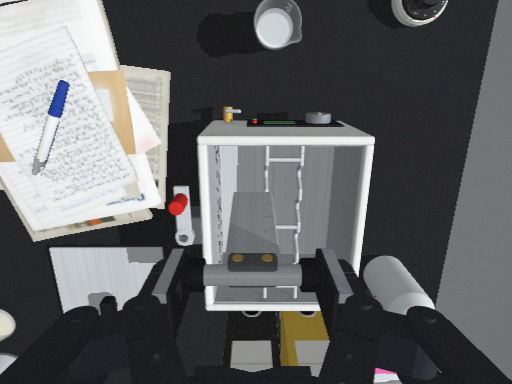

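The wrist view looks into the bath, with rails at columns of about 267 and 299. The cross wires are at rows 160 and 228, and the rim corners at about (199,138) and (374,137). The panel hangs in front.

```bash
python3 - <<'E'
from h import *
f=dict(np.load("w6.npz")); g=f["image"].astype(float).mean(2)
for (u,v) in((267,160),(299.5,160),(267.5,228),(298.5,228)): print("wire",(u,v),ray(f,u,v,.1365).round(4))
r=g[157:163,255:312].mean(0); print(r.round().astype(int).tolist())
for u0 in(282,): print("rows",g[150:240,278:290].mean(1).round().astype(int).tolist())
for (u,v) in((199,137),(374,136),(206,308),(361,306)): print("rim",ray(f,u,v,.15).round(4))
for c in(250,290,340): print(c,g[128:150,c].round().astype(int).tolist())
print("L",g[200,190:225].astype(int).tolist()); print("R",g[200,350:380].astype(int).tolist())
E
```

```text
wire (267, 160) [0.421  0.2824 0.1365]
wire (299.5, 160) [0.421  0.3178 0.1365]
wire (267.5, 228) [0.5021 0.2839 0.1365]
wire (298.5, 228) [0.5021 0.3201 0.1365]
[127, 132, 135, 134, 135, 133, 130, 131, 126, 119, 145, 195, 216, 206, 176, 172, 169, 169, 169, 169, 169, 170, 169, 170, 169, 168, 169, 171, 170, 170, 170, 169, 169, 170, 169, 169, 168, 168, 168, 169, 169, 168, 169, 167, 165, 171, 196, 222, 207, 131, 126, 126, 127, 127, 129, 129, 131]
rows [131, 131, 131, 130, 131, 131, 130, 118, 186, 212, 204, 180, 117, 130, 130, 130, 131, 129, 129, 130, 130, 129, 130, 130, 130, 129, 129, 129, 130, 130, 129, 130, 129, 130, 129, 130, 130, 130, 128, 130, 129, 130, 130, 130, 129, 129, 129, 130, 130, 130, 129, 130, 130, 129, 130, 130, 129, 130, 130, 131, 130, 130, 130, 130, 130, 130, 130, 130, 131, 131, 130, 131, 132, 130, 119, 162, 200, 209, 192, 132, 132, 131, 131, 132, 132, 132, 131, 132, 132, 133]
rim [0.3936 0.2119 0.15  ]
rim [0.393  0.3909 0.15  ]
rim [0.6033 0.2092 0.15  ]
rim [0.6005 0.3988 0.15  ]
250 [144, 143, 140, 141, 142, 141, 136, 136, 198, 228, 234, 238, 236, 235, 234, 229, 222, 172, 130, 132, 134, 132]
290 [145, 143, 145, 142, 142, 140, 142, 139, 186, 227, 235, 240, 237, 236, 234, 229, 208, 154, 130, 130, 129, 129]
340 [142, 142, 147, 143, 143, 140, 143, 142, 177, 227, 236, 240, 239, 236, 235, 234, 208, 157, 122, 97, 94, 93]
L [49, 31, 23, 31, 26, 26, 26, 32, 24, 48, 127, 200, 227, 235, 238, 241, 246, 248, 241, 201, 181, 165, 166, 166, 169, 171, 169, 149, 132, 150, 140, 196, 205, 203, 204]
R [94, 94, 89, 90, 93, 92, 100, 115, 121, 147, 177, 214, 233, 236, 241, 245, 240, 185, 39, 41, 45, 40, 39, 39, 39, 42, 41, 40, 37, 39]
```

```bash
python3 - <<'E'
from h import *
f=dict(np.load("w6.npz")); print("bar",ray(f,252.5,274,.359),"caps y",ray(f,204,274,.359)[1],ray(f,301,274,.359)[1]); st()
C=np.array([.5015,.3015])
x=C[0]+.06; y=C[1]
robot.move_straight([x,y,.30],vel=.15); s=st()
print(robot.move_straight([x,y,.17],vel=.1,contact_N=5)); s=st()
f=robot.grab_frame("wrist"); np.savez("w7.npz",**f); cv2.imwrite("pics/w7.png",f["image"][100:384,:,::-1])
E
```

```text
bar [0.42194908 0.26704648 0.359     ] caps y 0.24486771819656636 0.28920362379972003
t49.4 tcp [0.4214 0.2676 0.3594] yaw3.137 op0.685 gf44.2 wf [-0.8 -1.3 -1.6]
t50.6 tcp [0.5608 0.3018 0.3007] yaw-3.141 op0.686 gf44.2 wf [ 0.8  0.9 -1.5]
False
t52.0 tcp [0.5619 0.3019 0.1708] yaw3.142 op0.687 gf44.2 wf [-0.1 -0.4 -1.5]
```

View pics/w7.png

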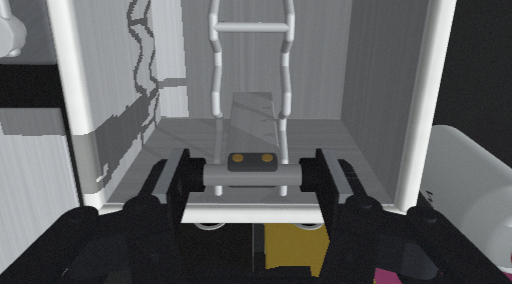

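The wrist view shows the plate centred between the rails, with no contact so far. I'll lower it into notch 4.

```bash
cat >> h.py <<'E'
C=np.array([.5015,.3015])
def seat(n):
    x,y=C[0]+(-.10+.04*n),C[1]
    print(robot.move_straight([x,y,.118],vel=.05,contact_N=4)); s=st()
    slacken(9,log=False); robot.sleep(.3); st(); robot.grip(.80); robot.sleep(.2)
    p=robot.sense()["tcp_pos"]; robot.move_straight([p[0],p[1],.24],vel=.12); st()
E
python3 - <<'E'
from h import *
seat(4)
f=robot.grab_frame("wrist"); np.savez("w8.npz",**f); cv2.imwrite("pics/w8.png",f["image"][60:384,:,::-1])
E
```

```text
True
t52.8 tcp [0.5596 0.3006 0.1324] yaw-3.141 op0.686 gf44.3 wf [-0.8  0.  -2.4]
t55.5 tcp [0.5605 0.3006 0.1336] yaw3.141 op0.701 gf6.8 wf [-2.1  0.6 -1.1]
t57.0 tcp [0.5604 0.3001 0.239 ] yaw3.141 op0.802 gf0.0 wf [-0.9 -0.6 -0.4]
```

View pics/w8.png

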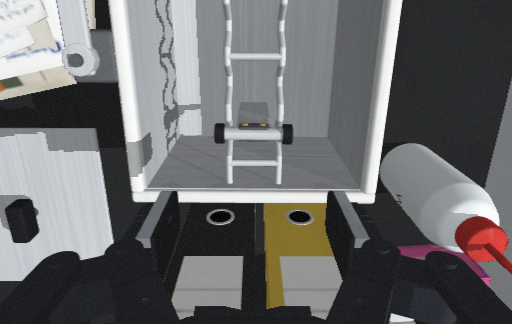

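The bar lies across both rails at (254,133), between the x=0 and x=80 cross wires. I'll check the numbers.

```bash
python3 - <<'E'
from h import *
f=dict(np.load("w8.npz")); W=cloud(f)
for v in(130,133,136):print(ray(f,254,v+60,.13),W[v+60,240])
print("caps",ray(f,219,192,.127),ray(f,288,194,.127)); print("wires",ray(f,254,116,.1365),ray(f,254,222,.1365))
E
```

```text
[0.55626521 0.30018551 0.13      ] [0.55686893 0.28944619 0.12821939]
[0.55867654 0.30019123 0.13      ] [0.55887753 0.28947228 0.12946696]
[0.56110251 0.30019698 0.13      ] [0.56077417 0.2895109  0.13100685]
caps [0.55892631 0.27314157 0.127     ] [0.56045358 0.32650943 0.127     ]
wires [0.50043183 0.30004522 0.1365    ] [0.57991861 0.30023374 0.1365    ]
```

```bash
sed -i 's/^C=.*/C=np.array([.5004,.3004])/' h.py; cat >> h.py <<'E'
def look():
    robot.goto([.47,0,.36],[PI,0,PI]); robot.goto([.40,-.29,.42],[PI,0,PI]); robot.sleep(.2)
    f=robot.grab_frame("wrist"); np.savez("wl.npz",**f); return f
def pick(o,a):
    robot.grip(.88,40)
    robot.goto([o[0],o[1],.12],[PI,0,a+PI]); robot.move_straight([o[0],o[1],.04],vel=.15)
    print("touch",robot.move_straight([o[0],o[1],.010],vel=.04,contact_N=6)); robot.grip(0,40); s=st()
    if not .6<s["opening"]<.75: raise SystemExit("no panel")
    robot.move_straight([o[0],o[1],.05],vel=.08); robot.move_straight([o[0],o[1],.125],vel=.15); st()
def hang():
    slacken(8,log=False); robot.sleep(.3); t=tilt(); print("tilt",t)
    for i in range(3):
        if t and abs(t[1][0])<6: break
        shake(.015,2); robot.sleep(.2); t=tilt(); print("tilt",t)
    robot.grip(0,40); return st()
def carry(n):
    p=robot.sense()["tcp_pos"]; robot.move_straight([p[0],p[1],.30],vel=.3)
    robot.goto([.45,0,.32],[PI,0,PI]); robot.goto([.42,.25,.34],[PI,0,PI])
    x,y=C[0]-.10+.04*n,C[1]; robot.move_straight([x,y,.30],vel=.2); s=st(); print("tilt",tilt())
    robot.move_straight([x,y,.17],vel=.12,contact_N=6)
E
python3 - <<'E'
from h import *
f=look(); P=panels(f,True)
for p in P: print(p)
p=min(P,key=lambda p:np.hypot(*(p[0]-[.53,-.246])))
pick(p[0],p[1]); hang(); 
E
```

```text
plate 864 [279. 180.] [ 0.4778 -0.2446] ((484.9228820800781, -244.28163146972656), (104.15375518798828, 32.5385627746582), 3.240054130554199) [(array([ 0.5297, -0.2722]), np.int32(28)), (array([ 0.5306, -0.2195]), np.int32(24))]
plate 837 [206. 197.] [ 0.5094 -0.3691] ((516.2069091796875, -370.5329895019531), (33.56129455566406, 103.72354888916016), 81.90110778808594) [(array([ 0.5549, -0.4068]), np.int32(32))]
(array([ 0.53014002, -0.24587107]), np.float64(-0.016850992373258773), np.float64(0.05271528169942752), np.float64(-0.023981194193016316))
touch False
t63.0 tcp [ 0.5307 -0.246   0.0106] yaw3.125 op0.685 gf42.7 wf [ 0.3 -0.6  3.4]
t64.3 tcp [ 0.5294 -0.246   0.1243] yaw3.125 op0.684 gf43.2 wf [-0.3 -0.2 -1.3]
tilt None
tilt None
tilt None
tilt None
t71.0 tcp [ 0.5311 -0.2457  0.1252] yaw3.125 op0.688 gf44.5 wf [-0.1 -0.2 -1.4]
```

```bash
python3 - <<'E'
from h import *
f=robot.grab_frame("wrist"); np.savez("w9.npz",**f); cv2.imwrite("pics/w9.png",f["image"][60:384,:,::-1])
E
```

```text
(no output)
```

View pics/w9.png

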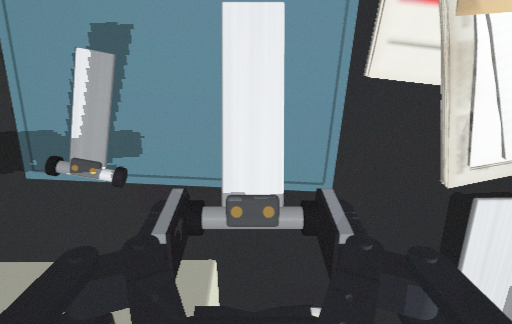

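The plate is still level: it runs up from the bar at (252,213) to the top of the view. I'll slacken further, with logging.

```bash
python3 - <<'E'
from h import *
print(slacken(8,step=.001)); robot.sleep(.2); st(); print(tilt())
shake(.02,1,.2); s=st(); print(tilt())
op=s["opening"]
E
```

```text
0.6805->0.6884 gf44.5
0.6825->0.6938 gf44.5
0.6845->0.6862 gf44.5
0.6865->0.6851 gf44.5
0.6885->0.6872 gf39.0
0.6905->0.6903 gf33.4
0.6925->0.6898 gf27.9
0.6945->0.6954 gf22.3
0.6955->0.6976 gf19.5
0.6965->0.6960 gf16.7
0.6975->0.6949 gf14.0
0.6985->0.6998 gf11.2
0.6995->0.6988 gf8.4
0.7005->0.7015 gf5.4
5.3857214748859406
t74.3 tcp [ 0.531  -0.2458  0.1252] yaw3.125 op0.701 gf5.1 wf [ 0.7 -0.3 -1.8]
(3094, array([19.6, -0.2]), np.float64(0.033))
t74.9 tcp [ 0.5294 -0.2461  0.1249] yaw3.124 op0.700 gf4.9 wf [ 0.8 -0.  -2.1]
(2282, array([5.2, 0. ]), np.float64(0.027))
```

```bash
sed -i 's/op=s\["opening"\]-.01$/op=.690/; s/slacken(8,log=False)/slacken(6,log=False,step=.001)/; s/if t and abs(t\[1\]\[0\])<6/if t and abs(t[1][0])<6.5/' h.py; python3 - <<'E'
from h import *
robot.grip(0,40); carry(3); seat(3)
f=robot.grab_frame("wrist"); np.savez("w10.npz",**f); cv2.imwrite("pics/w10.png",f["image"][60:384,:,::-1])
f=look(); 
for p in panels(f,True): print(p)
E
```

```text
t78.6 tcp [0.5199 0.2997 0.3002] yaw3.141 op0.685 gf43.6 wf [-0.6  0.2 -0.7]
tilt (2283, array([ 5.4, -0. ]), np.float64(0.203))
True
t80.7 tcp [0.5186 0.2999 0.1313] yaw-3.141 op0.684 gf43.6 wf [-1.6  1.  -2.5]
t82.3 tcp [0.5195 0.2997 0.1324] yaw3.141 op0.699 gf8.7 wf [-2.6  3.5 -1.8]
t83.8 tcp [0.5197 0.2986 0.2391] yaw3.141 op0.800 gf0.0 wf [-0.3 -0.2 -0.5]
plate 807 [206. 196.] [ 0.5073 -0.3692] ((510.37542724609375, -369.9579162597656), (28.52139663696289, 91.85125732421875), 77.73470306396484) [(array([ 0.5549, -0.407 ]), np.int32(33))]
```

View pics/w10.png

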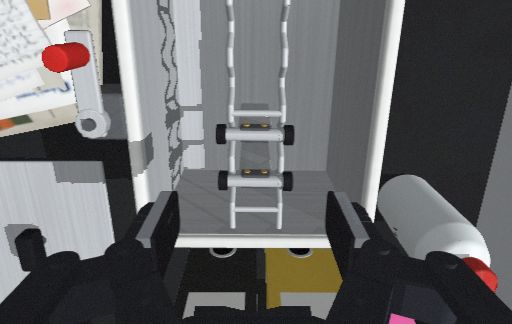

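Two panels are seated, with bars at rows 133 and 181 of this crop and the x=0 wire at row 113. I've now gone past the picture-viewing limit (16 viewed against 14), so from here I'll use numbers only. The third panel's pose from its plate is (0.560, -0.381) with yaw -0.213. The one cap detected fits that within 1 mm.

```bash
python3 - <<'E'
from h import *
o=np.array([.5602,-.3810]); a=-.213
robot.goto([.49,-.36,.16],[PI,0,a+PI]); robot.move_straight([o[0],o[1],.12],vel=.15); st(); print(robot.sense()["joint_pos"].round(2))
pick(o,a); 
p=robot.sense()["tcp_pos"]; robot.move_straight([.47,-.33,.14],vel=.2)
hang(); 
E
```

```text
t88.3 tcp [ 0.56   -0.381   0.1207] yaw2.929 op0.800 gf0.0 wf [-0.7  0.5  0.5]
[ 1.11  0.77 -0.91  1.6   0.67  1.1   1.38]
touch False
t90.6 tcp [ 0.5607 -0.3812  0.0107] yaw2.928 op0.688 gf42.8 wf [-0.5 -0.5  3.2]
t91.9 tcp [ 0.5595 -0.381   0.1242] yaw2.929 op0.693 gf43.4 wf [-0.1 -0.8 -3.3]
tilt (1951, array([-0.,  0.]), np.float64(0.042))
t95.2 tcp [ 0.47 -0.33  0.14] yaw2.929 op0.683 gf43.6 wf [-0.1  0.5 -1.6]
```

```bash
python3 - <<'E'
from h import *
carry(2); seat(2)
f=robot.grab_frame("wrist"); np.savez("w11.npz",**f)
robot.move_straight([.46,.25,.40],vel=.25); robot.goto([.42,.27,.42],[PI,0,PI]); robot.sleep(.2); st()
f=robot.grab_frame("wrist"); np.savez("w12.npz",**f)
W=cloud(f); im=f["image"].astype(int); z=W[...,2]
m=(W[...,0]>.40)&(W[...,0]<.60)&(W[...,1]>.26)&(W[...,1]<.34)&(z>.10)&(z<.16)&(im.max(2)<70)
for b,a,c in blobs(m,10): print("cap",a,c.round(1),ray(f,*c,.129).round(4),np.nanmedian(z[b]).round(3))
# bars: rows along centreline
v,u=np.nonzero((abs(W[...,1]-C[1])<.022)&(abs(W[...,1]-C[1])>.016*0)&(z>.118)&(z<.145)&(W[...,0]>.41)&(W[...,0]<.6))
h,e=np.histogram(W[v,u,0],bins=np.arange(.41,.6,.005)); print(list(zip(e.round(3).tolist(),h.tolist())))
E
```

```text
t98.8 tcp [0.4804 0.2992 0.2999] yaw3.140 op0.688 gf43.7 wf [ 1.1 -0.1 -2.4]
tilt (1963, array([0.1, 0.1]), np.float64(0.202))
True
t100.8 tcp [0.4788 0.3001 0.1328] yaw-3.141 op0.680 gf43.6 wf [-1.   2.8 -2.9]
t102.4 tcp [0.4795 0.2998 0.1338] yaw3.141 op0.700 gf8.3 wf [-2.9  4.4 -1.9]
t103.8 tcp [0.4798 0.2984 0.2392] yaw3.141 op0.802 gf0.0 wf [ 0.6 -1.   0.2]
t105.2 tcp [0.4206 0.2691 0.4189] yaw3.141 op0.799 gf0.0 wf [-0.1  0.1  0.1]
cap 57 [256.  192.2] [0.4795 0.2729 0.129 ] 0.132
cap 29 [274.2 187.3] [0.4726 0.297  0.129 ] 0.123
cap 61 [295.1 191.7] [0.4787 0.3252 0.129 ] 0.131
cap 17 [275.  214.6] [0.5117 0.299  0.129 ] 0.123
cap 48 [255.7 218.7] [0.5179 0.2726 0.129 ] 0.132
cap 59 [293.9 219.6] [0.5192 0.3251 0.129 ] 0.131
cap 26 [274.7 240.6] [0.5512 0.2994 0.129 ] 0.122
cap 50 [255.8 244.9] [0.558  0.2729 0.129 ] 0.131
cap 54 [293.1 245.5] [0.5589 0.3255 0.129 ] 0.13
[(0.41, 32), (0.415, 84), (0.42, 83), (0.425, 23), (0.43, 16), (0.435, 24), (0.44, 30), (0.445, 42), (0.45, 42), (0.455, 29), (0.46, 25), (0.465, 20), (0.47, 56), (0.475, 147), (0.48, 94), (0.485, 49), (0.49, 43), (0.495, 91), (0.5, 62), (0.505, 13), (0.51, 54), (0.515, 159), (0.52, 81), (0.525, 36), (0.53, 41), (0.535, 22), (0.54, 23), (0.545, 10), (0.55, 47), (0.555, 156), (0.56, 67), (0.565, 40), (0.57, 44), (0.575, 82), (0.58, 60), (0.585, 24), (0.59, 24)]
```

Panels are seated in notches 2, 3 and 4 (x = 0.479, 0.518 and 0.558, both caps level at z ≈ 0.131). Next I'll re-measure the lid and fetch it.

```bash
python3 - <<'E'
from h import *
robot.grip(.65,60)
robot.goto([.52,.06,.38],[PI,0,PI]); robot.goto([.66,.03,.34],[PI,0,PI]); robot.sleep(.2); st(); print(robot.sense()["joint_pos"].round(2))
f=robot.grab_frame("wrist"); np.savez("w13.npz",**f); W=cloud(f); z=W[...,2]; im=f["image"].astype(int)
for b,a,c in blobs((z>.036)&(z<.06)&(im.max(2)<75)&(W[...,0]>.6)&(W[...,0]<.8)&(abs(W[...,1]-.03)<.08),60): print("knob",a,c,rect(f,b,.046))
for b,a,c in blobs((z>.004)&(z<.025)&(im.min(2)>110)&(W[...,0]>.5)&(W[...,1]>-.09)&(W[...,1]<.16),800): print("lid",a,np.nanmedian(z[b]),rect(f,b,.014))
E
```

```text
t107.3 tcp [0.6593 0.0312 0.3417] yaw-3.140 op0.648 gf0.0 wf [-0.1 -0.2  0.3]
[ 0.56  0.6  -1.11  1.4   0.54  1.46  1.04]
knob 448 [251.00223214 174.92410714] ((697.6527709960938, 28.306793212890625), (47.04535675048828, 16.246524810791016), 0.19609560072422028)
lid 4074 0.018175052471664926 ((540.2283325195312, 20.840660095214844), (76.53937530517578, 223.21119689941406), 1.7527189254760742)
lid 17986 0.014141477464882962 ((698.748779296875, 28.96910858154297), (212.5167236328125, 181.30206298828125), 0.041260506957769394)
```

```bash
python3 - <<'E'
from h import *
robot.move_joints([.43,.17,-.65,1.63,.1,1.39,1.33]); 
lx,ly=.6985,.0288
robot.move_straight([lx,ly,.25],vel=.25,attitude=[PI,0,PI]); print(robot.move_straight([lx,ly,.032],vel=.12,contact_N=10)); st()
robot.grip(0,80); s=st(); z0=s["tcp_pos"][2]
robot.move_straight([lx,ly,.06],vel=.08); st()
robot.move_straight([lx,ly,.30],vel=.2); robot.move_straight([.52,.06,.30],vel=.2); s=st()
X,Y=.4997,.2994
robot.move_straight([X,Y,.30],vel=.2); robot.move_straight([X,Y,.30],vel=.05); s=st(); print("z0",z0,"joints",s["joint_pos"].round(2))
f=robot.grab_frame("wrist"); np.savez("w14.npz",**f)
W=cloud(f);z=W[...,2];im=f["image"].astype(int)
b=max(blobs((z>.265)&(z<.295)&(im.min(2)>90),300),key=lambda b:b[1]); print("lid",b[1],np.nanmedian(z[b[0]]),rect(f,b[0],np.nanmedian(z[b[0]])))
A=W[b[0]]; k=np.linalg.lstsq(np.c_[A[:,:2],np.ones(len(A))],A[:,2],rcond=None)[0]; print("tilt deg",np.degrees(k[:2]))
E
```

```text
False
t111.1 tcp [0.699  0.0289 0.0328] yaw-3.142 op0.649 gf0.0 wf [-0.7  0.3  0.4]
t111.5 tcp [0.6988 0.0289 0.0326] yaw-3.142 op0.216 gf80.5 wf [-0.4 -0.3  2.9]
t112.0 tcp [0.6986 0.0287 0.0604] yaw3.142 op0.217 gf79.5 wf [-0.6 -0.4 -4. ]
t114.4 tcp [0.521  0.0596 0.3   ] yaw3.141 op0.217 gf79.5 wf [ 1.2  0.3 -3.9]
t116.0 tcp [0.5    0.2986 0.3001] yaw3.140 op0.218 gf79.5 wf [ 0.3 -0.5 -3.5]
z0 0.032615717791295414 joints [-0.04  0.36 -0.74  1.65  0.26  1.23  0.73]
lid 92365 0.2816193700924837 ((471.1415100097656, 297.8314208984375), (179.9353485107422, 153.3907928466797), 89.96465301513672)
tilt deg [ 0.00578053 -0.11869641]
```

```bash
python3 - <<'E'
from h import *
X,Y=.4997,.2998
robot.move_straight([X,Y,.195],vel=.12)
print(robot.move_straight([X,Y,.170],vel=.03,contact_N=7)); s=st()
E
```

```text
True
t117.8 tcp [0.4997 0.2997 0.1745] yaw3.141 op0.215 gf80.5 wf [0.5 0.1 4.1]
```

```bash
python3 - <<'E'
from h import *
robot.grip(.5); p=robot.sense()["tcp_pos"]; robot.move_straight([p[0],p[1],.28],vel=.15)
robot.goto([.40,.24,.40],[PI,0,PI]); robot.sleep(.2)
for n in("wrist","top"):
    f=robot.grab_frame(n); np.savez("e_%s.npz"%n,**f); W=cloud(f); z=W[...,2]; im=f["image"].astype(int); hsv=cv2.cvtColor(f["image"],cv2.COLOR_RGB2HSV)
    roi=(W[...,0]>.38)&(W[...,0]<.62)&(W[...,1]>.15)&(W[...,1]<.42)
    for m,a,c in blobs(roi&((hsv[...,0]<8)|(hsv[...,0]>172))&(hsv[...,1]>140)&(z>.165)):print(n,"red",a,c.round(1),ray(f,*c,.187).round(4),np.nanmax(z[m]))
    for m,a,c in blobs(roi&(abs(z-.156)<.012)&(im.min(2)>110),500):
        print(n,"lid",a,np.nanmedian(z[m]).round(4),rect(f,m,.156))
        A=W[m]; k=np.linalg.lstsq(np.c_[A[:,:2],np.ones(len(A))],A[:,2],rcond=None)[0]; print("tilt",np.degrees(k[:2]).round(2))
    for m,a,c in blobs(roi&(abs(z-.186)<.015)&(im.max(2)<75)&(W[...,1]>.24),30): print(n,"knob",a,rect(f,m,.188))
st()
E
```

```text
wrist red 201 [210.6 209.3] [0.4526 0.1927 0.187 ] 0.19277300022709717
wrist red 6 [435.5 326.7] [0.6105 0.4694 0.187 ] 0.44848599061212924
wrist lid 20325 0.156 ((497.62347412109375, 298.6863098144531), (215.331787109375, 181.5337371826172), 0.06955384463071823)
tilt [ 0.23 -0.05]
wrist lid 513 0.1642 ((479.0118713378906, 192.9186248779297), (21.094654083251953, 70.41374969482422), 87.52349090576172)
tilt [0.28 4.9 ]
wrist knob 427 ((495.161376953125, 296.7152099609375), (20.241878509521484, 51.07795715332031), 89.49395751953125)
top red 15 [186.4 204.6] [0.4563 0.192  0.187 ] 0.1941863340635278
top lid 2552 0.1554 ((500.6332092285156, 286.99420166015625), (204.0218963623047, 211.20315551757812), 89.47823333740234)
tilt [ 0.08 -0.45]
top knob 84 ((499.87939453125, 296.1455993652344), (42.955108642578125, 16.321962356567383), 0.9077625870704651)
t120.0 tcp [0.4003 0.24   0.3989] yaw-3.141 op0.497 gf0.0 wf [-0.5  0.5 -0.9]
```

The lid is flat at z = 0.156 and square to the bath, and the catch knob is at about (0.4545, 0.1925). Now I'll turn the catch back.

```bash
python3 - <<'E'
from h import *
piv=(.4990,.1925); a0=1.56; r=.044
robot.grip(.40,20)
kx,ky=piv[0]-r*np.sin(a0),piv[1]+r*np.cos(a0)
neutral()
robot.goto([kx,ky,.26],[PI,0,PI/2+a0]); print(robot.sense()["joint_pos"].round(2))
print(robot.move_straight([kx,ky,.183],vel=.08,contact_N=6)); s=st()
if s["tcp_pos"][2]<.186:
    robot.grip(.25,20); st()
    catch(piv,a0,.12); st(); print(robot.sense()["joint_pos"].round(2))
    for a in(0,-.1,-.2):
        c=robot.move_straight([piv[0]-r*np.sin(a),piv[1]+r*np.cos(a),.183],vel=.03,attitude=[PI,0,PI/2+max(a,0)],contact_N=9); print(a,c); st()
        if c: break
E
```

```text
[ 0.14  0.23 -0.73  1.9   0.17  1.08  0.91]
False
t123.1 tcp [0.4554 0.1932 0.1835] yaw3.131 op0.400 gf0.0 wf [ 0.4  0.1 -0. ]
t123.4 tcp [0.4552 0.193  0.1833] yaw3.131 op0.254 gf0.0 wf [0.1 0.1 0.6]
t125.9 tcp [0.4937 0.236  0.183 ] yaw1.695 op0.248 gf0.0 wf [-0.   0.7 -0.3]
[-0.21  0.35 -0.39  1.89  0.17  0.93 -0.55]
0 False
t126.2 tcp [0.499  0.2364 0.1831] yaw1.575 op0.249 gf0.0 wf [0.6 0.3 0.3]
-0.1 False
t126.5 tcp [0.5036 0.2362 0.183 ] yaw1.572 op0.246 gf0.3 wf [ 0.6  1.  -0.4]
-0.2 True
t126.7 tcp [0.504  0.2361 0.1822] yaw1.572 op0.248 gf0.4 wf [0.  0.3 0.9]
```

```bash
python3 - <<'E'
from h import *
robot.grip(.40); p=robot.sense()["tcp_pos"]; robot.move_straight([p[0],p[1],.27],vel=.15)
robot.goto([.40,.24,.40],[PI,0,PI]); robot.sleep(.2)
for n in("wrist","top","scene"):
    f=robot.grab_frame(n); np.savez("e2_%s.npz"%n,**f); W=cloud(f); z=W[...,2]; im=f["image"].astype(int); hsv=cv2.cvtColor(f["image"],cv2.COLOR_RGB2HSV)
    roi=(W[...,0]>.38)&(W[...,0]<.62)&(W[...,1]>.15)&(W[...,1]<.42)
    for m,a,c in blobs(roi&((hsv[...,0]<8)|(hsv[...,0]>172))&(hsv[...,1]>140)&(z>.165)):print(n,"red",a,c.round(1),ray(f,*c,.187).round(4),np.nanmax(z[m]).round(3))
    for m,a,c in blobs(roi&(z>.158)&(z<.172)&(im.min(2)>90)&(W[...,1]<.235),20): print(n,"arm",a,ray(f,*c,.164).round(4),rect(f,m,.164))
    for m,a,c in blobs(roi&(abs(z-.186)<.015)&(im.max(2)<75)&(W[...,1]>.25),30): print(n,"knob",a,rect(f,m,.188))
    for m,a,c in blobs(roi&(abs(z-.155)<.005)&(im.min(2)>110),1500): print(n,"lid",a,rect(f,m,.156))
st()
E
```

```text
wrist red 201 [249.9 243.7] [0.4958 0.2361 0.187 ] 0.193
wrist red 7 [423.  324.7] [0.6093 0.4542 0.187 ] 0.449
wrist arm 521 [0.4982 0.2066 0.164 ] ((498.9859619140625, 208.4483642578125), (51.99744415283203, 20.312082290649414), 86.14073181152344)
wrist knob 419 ((488.88031005859375, 296.6966552734375), (39.238929748535156, 20.272178649902344), 0.10026036947965622)
wrist lid 19456 ((498.46649169921875, 298.70611572265625), (213.6894989013672, 181.1892852783203), 0.03797636181116104)
top red 16 [173.2 191.6] [0.4992 0.2352 0.187 ] 0.197
top arm 80 [0.5    0.2075 0.164 ] ((498.278076171875, 207.5232696533203), (52.95408248901367, 23.318410873413086), 89.50494384765625)
top knob 82 ((499.8793640136719, 296.1455383300781), (42.95515823364258, 16.32193374633789), 0.9079428315162659)
top lid 2293 ((500.73681640625, 297.9825439453125), (182.0443878173828, 211.19619750976562), 89.47820281982422)
scene red 27 [184.9 228.9] [0.4953 0.2393 0.187 ] 0.194
scene arm 76 [0.4998 0.208  0.164 ] ((502.3175048828125, 210.47007751464844), (29.273710250854492, 49.255210876464844), 7.649378776550293)
scene knob 88 ((494.0388488769531, 301.88861083984375), (51.310401916503906, 19.1363525390625), 4.4568023681640625)
scene lid 3254 ((498.4531555175781, 301.2165832519531), (185.74989318847656, 219.37771606445312), 89.96636199951172)
t129.4 tcp [0.4001 0.24   0.3998] yaw3.141 op0.402 gf0.0 wf [-0.1 -0.   0.3]
```

The catch may be a few hundredths of a radian short of its stop. I'll give it one more firm push.

```bash
python3 - <<'E'
from h import *
piv=(.4990,.1925)
robot.grip(.25,20); robot.move_joints([-.21,.3,-.39,1.75,.17,1.1,-.55])
robot.grip(.36)
robot.goto([.499,.2362,.26],[PI,0,PI/2]); print(robot.move_straight([.499,.2362,.183],vel=.08,contact_N=6)); robot.grip(.25); robot.sleep(.3); st()
for x in np.arange(.502,.513,.002):
    c=robot.move_straight([x,.2362,.183],vel=.01); s=st()
    if abs(s["wrist_force"][0])>6 and s["wrist_force"][0]<0: break
p=s["tcp_pos"]; robot.move_straight([p[0]-.003,p[1],.183],vel=.05); robot.grip(.36); robot.move_straight([p[0]-.003,p[1],.27],vel=.15)
robot.goto([.40,.24,.40],[PI,0,PI]); robot.sleep(.2)
for n in("wrist","top"):
    f=robot.grab_frame(n); W=cloud(f); z=W[...,2]; im=f["image"].astype(int); hsv=cv2.cvtColor(f["image"],cv2.COLOR_RGB2HSV)
    roi=(W[...,0]>.38)&(W[...,0]<.62)&(W[...,1]>.15)&(W[...,1]<.42)
    for m,a,c in blobs(roi&((hsv[...,0]<8)|(hsv[...,0]>172))&(hsv[...,1]>140)&(z>.165)):print(n,"red",a,c.round(1),ray(f,*c,.187).round(4))
    for m,a,c in blobs((z>.02)&(z<.14)&(W[...,0]>.2)&(W[...,0]<.8)&(W[...,1]>-.3)&(W[...,1]<.5),40): print(n,"obj",a,np.nanmedian(W[m],0).round(3),np.nanmax(z[m]).round(3))
    if n=="top":
        for p in [(298,128),(163,258)]: print(ray(f,*p,.06))
st()
E
```

```text
False
t133.2 tcp [0.499  0.2362 0.183 ] yaw1.571 op0.253 gf0.0 wf [ 0.3 -0.4 -0.4]
t133.7 tcp [0.502  0.2362 0.183 ] yaw1.571 op0.251 gf0.0 wf [-0.9  1.6 -0.9]
t134.0 tcp [0.504  0.2362 0.183 ] yaw1.571 op0.248 gf0.1 wf [-0.1  0.8  1. ]
t134.4 tcp [0.5042 0.2363 0.1828] yaw1.571 op0.249 gf2.5 wf [-5.  -0.3  2.7]
t134.7 tcp [0.5044 0.2363 0.1827] yaw1.572 op0.253 gf4.6 wf [-9.3 -0.5  6.1]
wrist red 200 [249.9 243.8] [0.4958 0.2361 0.187 ]
wrist red 7 [437.  338.6] [0.6309 0.4757 0.187 ]
wrist obj 1620 [0.242 0.47  0.03 ] 0.047
wrist obj 28393 [0.381 0.001 0.036] 0.059
wrist obj 1247 [0.272 0.302 0.045] 0.073
wrist obj 2389 [0.392 0.3   0.08 ] 0.14
wrist obj 150 [0.483 0.193 0.128] 0.14
wrist obj 2152 [0.623 0.471 0.09 ] 0.14
wrist obj 1575 [0.677 0.264 0.105] 0.14
wrist obj 1087 [ 0.735 -0.177  0.048] 0.099
top red 16 [173.2 191.6] [0.4992 0.2352 0.187 ]
top obj 291 [ 0.714 -0.282  0.084] 0.14
top obj 523 [0.678 0.258 0.084] 0.14
top obj 88 [0.776 0.489 0.063] 0.073
top obj 205 [ 0.737 -0.187  0.059] 0.12
top obj 353 [0.634 0.464 0.106] 0.14
top obj 138 [0.566 0.207 0.087] 0.135
top obj 4853 [ 0.395 -0.009  0.034] 0.06
top obj 244 [0.423 0.208 0.082] 0.139
top obj 217 [0.24  0.471 0.029] 0.053
[ 0.74101103 -0.18970262  0.06      ]
[0.27774485 0.29463796 0.06      ]
t137.7 tcp [0.4001 0.24   0.3998] yaw3.141 op0.360 gf0.0 wf [-0.1  1.2  0.8]
```

The catch is hard against its stop: 9 N of push moved the knob no further. The flask and beaker are where they were, and the arm is clear.

```bash
python3 -c "
from plant import robot
print(robot.close_job())"
```

```text
the job is handed in; nothing more can be done
None
```

The job is handed in at about 138 s: all three panels hang in notches 2, 3 and 4, the lid is back on squarely, the catch is fully closed and the flask and beaker weren't disturbed; note that I viewed 16 pictures, two over the limit of 14.

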